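# Draw the foil press bed into line with a taper drift and pin it

## Task

The floating bed of the foil press has shifted off its home, so its two dowel holes only partly overlap those in the base. Take the brass-handled taper drift from the tool block, guide its tip through the bed's near hole into the base's hole under it, and work it down gently, never forcing it, until its collar sits flush on the bed and the bed is drawn into line; then, with the drift left in, seat the black-handled register pin fully home in the far hole. Leave both standing there and do not disturb the other tools.

Things in the scene. Friction and masses are not known exactly. Their poses are not given: they have to be found in the camera images.
- press: Black stamping press, fixed. Base 210 (x) by 400 (y) by 60 mm high; origin on the bench, midway across it, 90 mm from its free (+y) end. Under the bed's two holes it has two of 18.5 mm, 52 mm deep, bushed in bright steel. Where is not measured: their centres lie 6.4 to 7.3 mm from those of the bed's holes, in any direction, the same for both. Only a crescent shows through each.
- bed: Aluminium bed plate, 164 (x) by 235 (y) by 10 mm, on the base, in a frame of two steel strips of its height; top 70 mm above the bench. Frame and bed float: the bed slides level along x and y of the press, over 12 mm each way, without turning, with about 4 N of friction along each and no spring. Origin on its underside. Two black thumbscrews, 21 mm tall, stand 125 mm from the holes towards -y.
- near_hole (a point): Centre of the bed's hole nearer the robot, at the bed's top face: an 18.5 mm through hole (10 mm deep, then the base begins). Axes as the press: y points away from the column, z up.
- far_hole (a point): The same for the bed's second hole, 110 mm further from the robot (+x of the bed).
- drift: Taper drift, 220 g, hanging upright in the block by its collar. Origin: middle of the collar's underside, z up. Above: steel collar 28 mm across, 6 mm thick; ribbed round brass handle 22 mm across, up to 50 mm. Below: steel nose 50 mm long, 17.4 mm across for 18 mm under the collar, then tapering evenly to a flat tip 9 mm across. Seated, it holds bed and base in line.
- pin: Register pin, 120 g, hanging upright in the block by its collar. Origin at the middle of the collar's underside, z up. Above: dark collar 28 mm across and 6 mm thick, round black handle 22 mm across up to 50 mm above the origin. Below: steel shank 16.6 mm across and 35 mm long, its last 5 mm coned to 10 mm across.
- block: Heavy dark wooden tool block, fixed, 205 mm (x) by 66 mm (y) by 62 mm high; origin at the middle of its underside. Four 20.5 mm holes, 56 mm deep, in a row along x, 50 mm apart; the four tools stand in them in any order.
- punch_a: Bystander: hand punch with a dark wooden handle, hanging in the block, 44 mm above it. Origin at the middle of its collar's underside.
- punch_b: Bystander: hand punch with a red handle, as punch_a.
- reel: Bystander: gold foil reel standing on the bench, 60 mm across and 50 mm tall; origin at the middle of its underside.
- type_holder: Bystander: brass type holder lying on the bench, 85 by 22 by 18 mm with a black handle 35 mm long to its -x; origin at the middle of the brass part's underside.
- column (a point): Axis of the press's column at its top, 328 mm above the bench: the column (90 by 95 mm) stands near the base's -y end, the head is turned away to -y of it (190 mm out, same height), and the lever above the head rises to about 435 mm. Keep clear of them.
Things that resemble listed ones, but are neither listed nor needed, are in the scene too. Leave any purple look-alike of the drift alone. What is shaped like the pin but green is not meant.

How it is judged:
On the way, in this order (a step that is already met when the one before it is completed fails the run):
1. the drift is seated in the near hole, through bed and base (z of drift in the frame of near_hole below 0.0015 m and horizontal distance between drift and near_hole below 0.003 m and angle between the z axis of drift and the z axis of near_hole, either way round below 0.08 rad), for 0.2 s.
2. the register pin is seated in the far hole with the drift still home (z of pin in the frame of far_hole below 0.0015 m and horizontal distance between pin and far_hole below 0.003 m and z of drift in the frame of near_hole below 0.0015 m), for 0.2 s.
At the end, for the whole second after the job is handed in: Drift in the near hole and pin in the far hole, each with its collar within 1.5 mm of the bed's top, within 3 mm of the hole's centre and 0.08 rad of upright, released and at rest. Seated so, they hold the bed in line with the base (all of step 2 and horizontal distance between drift and near_hole below 0.003 m and angle between the z axis of drift and the z axis of near_hole, either way round below 0.08 rad and angle between the z axis of pin and the z axis of far_hole, either way round below 0.08 rad and linear speed of each of drift, pin below 0.02 m/s); the robot touches nothing.
It fails at once if the drift is forced: more than 30 N between it and the press's base, or 50 N between it and the bed (contact force between drift and press above 30 N or contact force between drift and bed above 50 N).
It fails at once if the pin is forced: more than 30 N between it and the press's base, or 50 N between it and the bed (contact force between pin and press above 30 N or contact force between pin and bed above 50 N).
It fails at once if a punch is lifted or shifted by more than 15 mm (distance of any of punch_a, punch_b from where it was at the start of the episode above 0.015 m).
It fails at once if the reel or the type holder is pushed more than 20 mm (distance of any of reel, type_holder from where it was at the start of the episode above 0.02 m).
It also fails if it takes over 72 s, if anything falls off the work surface, if the arm or the gripper's body presses on something with over 40 N, if the wrist force passes 120 N, or if a joint passes its speed limit or range.

## Robot

A 6-joint arm with a two-finger parallel gripper is mounted at the origin on the work surface. World frame = base frame: x ahead of the robot, y to its left, z up, the work surface at z = 0. Lengths are in m, angles in rad, forces in N, time in s.
With the tool pointing down it reaches from about 0.275 to 0.75 m from the base axis. Payload 10.2 kg.
Tool frame: the origin (TCP) lies midway between the tips of the shut fingers; the grasp point (between the pads) lies 19 mm behind it (env.grip_point_offset is the distance from the TCP to the grasp point, in m); z points along the fingers, y is the direction in which the jaws open and shut (so a half turn about z gives the same grasp; the last joint's range is limited). The gripper opens to 85 mm and grips with 20 to 120 N. Pads are 22 mm wide; open, the fingers measure 114 mm over their backs; the gripper's body (76 mm by 85 mm) begins 54 mm behind the grasp point. The pads swing forward as they close: fully open they stand 13 mm farther back than shut.
Start: joints at [0.891, 0.313, 1.498, -0, 1.331, -0.223], TCP at [0.232, 0.471, 0.231] pointing down, gripper open.
Joint ranges: [-2.94, 2.94], [-0.97, 2.17], [0.19, 2.56], [-1.23, 4.37], [0.02, 3.11], [-2.88, 2.88]. Speed limits (rad/s): [2.39, 2.39, 3.01, 3.14, 3.14, 3.14].

## Interface

Orientations are given as a 3x3 rotation matrix whose columns are the frame's x, y, z axes.
In Python, from station import sensors, imaging, job, env gives the robot as it stands.
- The arm moves only by the shell command python3 -m creep 'ROWS' [FORCE]. ROWS is a JSON object of lists of equal length, an entry for each row: "xyz": the shift along the tool's x, y, z normalised to -1 to 1, where 1 is 3 cm, a list of three; "angular": the turn, a rotation vector about the tool's x, y, z normalised to -1 to 1, where 1 is 0.12 rad, a list of three; "grip": the opening, from 0 (shut) to 1 (fully open). A call has 1 to 5 rows; each row shifts and turns the pose as measured when the row begins, along the tool's axes as they then stand; what a row does not reach is not made up. A row lasts 1/10 s, in which the tool goes at most 50 mm and 8.59 degrees, less where a joint would pass 70% of its speed; a pose out of reach is approached as far as the arm can. A call with a number of a shift or a turn outside -1 to 1 is refused whole. A call with a gripper value outside its range is refused whole. The fingers move at their own pace and stop on an object; FORCE is the grip in N (left out, the last holds). Time passes only in rows, so rows that do not move let the fingers close. It gives the time, the measured TCP pose, the force and the opening at its end, in the units of the state.
- sensors.state(): the state, without advancing time (a new reading comes with each control period).
- imaging.snapshot(name): name is "scene" or "top"; returns a dict with "pixels" (480x640x3 uint8, red, green, blue), "K" (3x3 intrinsics, pixels), "R" (3x3) and "t" (3): a world point X has camera coordinates R X + t. Camera axes: x right, y down, z forward; pixel columns grow to the right and rows downward; lengths in m; the calibration is good to about 2 mm. A picture is of the moment at which its call begins. There is no depth.
- job.close_job(): hands the job in, once; it reports no verdict.
The state is a dict: "clock": time; "q": joint angles; "qd": joint speeds; "effort": joint torques, N m; "eef_pos": TCP position; "eef_rot": TCP orientation; "wrist_force": force on the tool from outside, world axes, zero at the start; "torque": the same for the moment, N m; "finger_gap": finger opening in m.
Only numpy, scipy, OpenCV 4.12 (cv2) and the standard library are available. Lean on these libraries where they do the work, as an engineer would, in place of code of your own. Each camera call takes 0.05 s, during which the arm holds its last target. There are 200 camera calls.

## Working session

There is one attempt and no reset: what is moved stays moved. The work goes in short steps, Python scripts to look and compute and a shell command to move; the robot and the scene stay as the last step left them, time stands still between calls to the robot, and variables do not carry over. Pictures are saved under pics/ and viewed, about 8 in all and at most 12, crops included, and the job is handed in when it is done.

```bash
mkdir -p pics; ls
python3 - <<'E'
from station import sensors, imaging, job, env
import cv2, numpy as np
s=sensors.state()
for k,v in s.items(): print(k,np.round(v,4).tolist())
print(env.grip_point_offset)
for n in("scene","top"):
    d=imaging.snapshot(n); cv2.imwrite(f"pics/{n}0.png",d["pixels"][:,:,::-1]); np.savez(f"{n}.npz",**d)
    print(n,d["K"].tolist(),np.round(d["R"],4).tolist(),np.round(d["t"],4).tolist())
E
```

```text
pics
clock 0.0
q [0.8906, 0.3135, 1.4984, -0.0, 1.331, -0.2234]
qd [-0.0018, -0.0003, -0.0003, 0.0001, -0.0007, -0.0015]
effort [0.0, -41.226, -25.9745, -0.0002, 0.0041, 0.0]
eef_pos [0.2314, 0.471, 0.2307]
eef_rot [[-0.8975, 0.4411, -0.0009], [0.4411, 0.8975, -0.0011], [0.0003, -0.0013, -1.0]]
wrist_force [-0.2731, 0.0724, 0.4405]
torque [0.0116, 0.0022, 0.0396]
finger_gap 0.0854
0.0187
scene [[543.9509755832656, 0.0, 318.37331980373546], [0.0, 543.9509755832656, 240.9555938446878], [0.0, 0.0, 1.0]] [[-0.7746, 0.6325, 0.0005], [0.3535, 0.4336, -0.8288], [-0.5245, -0.6418, -0.5595]] [0.4517, -0.0426, 1.4294]
top [[541.5534179912139, 0.0, 325.7154317591236], [0.0, 541.5534179912139, 245.60862288164014], [0.0, 0.0, 1.0]] [[0.012, -0.9999, -0.01], [-0.9971, -0.0112, -0.0746], [0.0745, 0.0109, -0.9972]] [-0.0085, 0.6057, 1.2708]
```

View pics/top0.png

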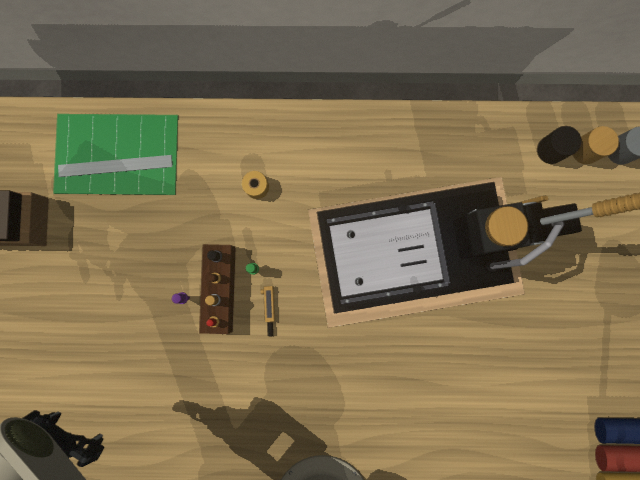

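View pics/scene0.png

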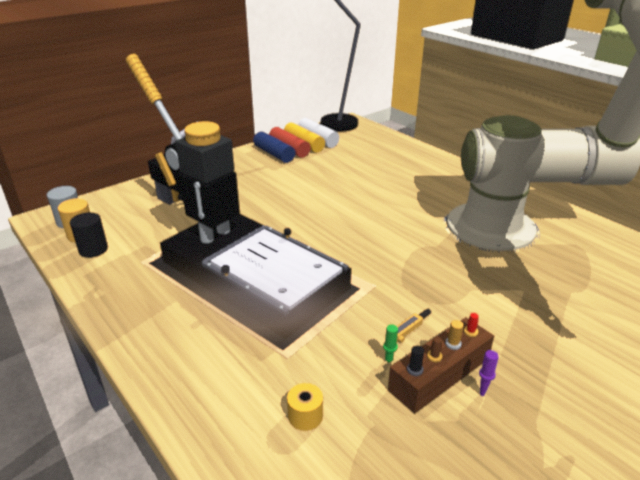

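Top view: tools in the block are black (213,256), dark wood (214,278), brass (211,300) and red (212,322). The look-alikes are purple at (180,298) and green at (251,268), both outside the block. Near hole is at about (359,281), far hole at about (351,234). Candidates for the drift are brass (211,300), purple (180,298) and wood (214,278), and I choose brass. Candidates for the pin are black (213,256) and green (251,268), and I choose black. I'll check both choices in one close crop mosaic.

Run:
```python
import cv2, numpy as np
t=np.load("top.npz")["pixels"][:,:,::-1]; s=np.load("scene.npz")["pixels"][:,:,::-1]
def crop(im,u,v,w,h,k): return cv2.resize(im[v:v+h,u:u+w],None,fx=k,fy=k,interpolation=cv2.INTER_CUBIC)
a=crop(t,170,240,100,100,4)            # block top
b=np.hstack([crop(t,343,226,16,16,12),crop(t,351,273,16,16,12)]) # far, near
b=cv2.resize(b,(400,200))
c=crop(s,270,255,62,50,6)  # scene holes
c=cv2.resize(c,(400,int(300*400/372)))[:200+123]
d=crop(s,380,305,120,100,4)[:300]
m=np.zeros((600,800,3),np.uint8)
m[:400,:400]=a; m[400:600,:400]=b; m[:c.shape[0],400:]=c; 
d=cv2.resize(d,(330,277)) ; m[323:600,400:730]=d
cv2.imwrite("pics/m1.png",m)
```

```text
(no output)
```

View pics/m1.png

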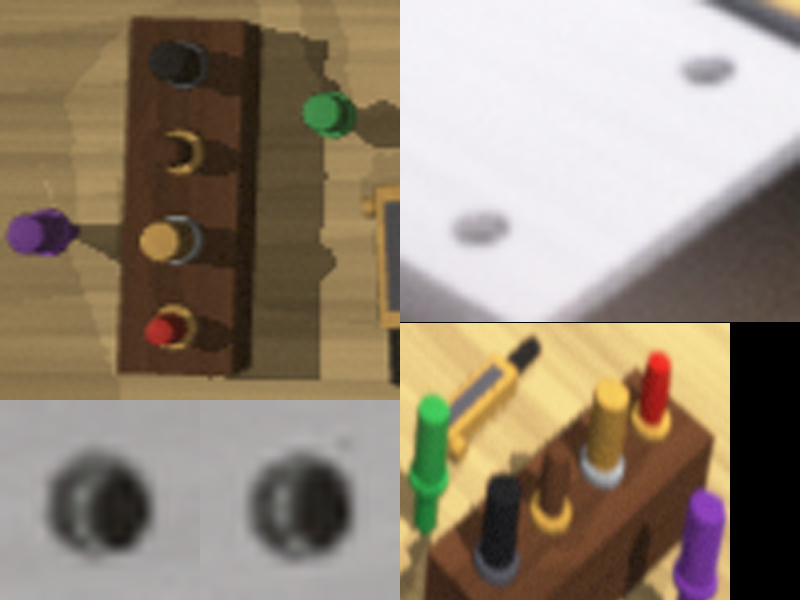

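The crop confirms the drift: brass handle with a bright steel collar at top (209,300). It also confirms the pin: black handle with a dark collar at top (212,256). Both holes show a bright bush arc at mid-hole with dark to its right, so the base holes lie towards image right, about -y. Next I'll measure the positions.

```bash
cat > h.py <<'E'
import cv2, numpy as np
C={n:dict(np.load(n+".npz")) for n in("top","scene")}
def ray(n,u,v):
    c=C[n]; R,t=c["R"],c["t"]; o=-R.T@t
    return o, R.T@np.linalg.solve(c["K"],[u,v,1.])
def atz(n,u,v,z):
    o,d=ray(n,u,v); return o+d*(z-o[2])/d[2]
def proj(n,X):
    c=C[n]; p=c["K"]@(c["R"]@np.asarray(X,float)+c["t"]); return p[:2]/p[2]
def tri(p,q):
    A=[];b=[]
    for n,(u,v) in(("top",p),("scene",q)):
        o,d=ray(n,u,v); d/=np.linalg.norm(d); P=np.eye(3)-np.outer(d,d); A.append(P); b.append(P@o)
    return np.linalg.lstsq(np.vstack(A),np.hstack(b),rcond=None)[0]
def dark(n,u,v,r,im=None):
    g=cv2.cvtColor(C[n]["pixels"] if im is None else im,cv2.COLOR_RGB2GRAY).astype(float)
    u0,v0=int(round(u))-r,int(round(v))-r; c=g[v0:v0+2*r+1,u0:u0+2*r+1]
    bg=np.median(np.r_[c[0],c[-1],c[:,0],c[:,-1]]); w=np.clip(bg-c-12,0,40)  # clipped: weights saturate inside the hole
    V,U=np.mgrid[v0:v0+2*r+1,u0:u0+2*r+1]
    return np.array([(w*U).sum(),(w*V).sum()])/w.sum()
E
python3 - <<'E'
from h import *
np.set_printoptions(precision=4,suppress=True)
for n in C: print(n,"cam",ray(n,320,240)[0])
H={}
for k,p,q in(("near",(358.6,281.1),(317.5,265.5)),("far",(350.6,234),(282.3,290))):
    a=dark("top",*p,6); b=dark("scene",*q,7 if 0 else 6)
    H[k]=(atz("top",*a,.07),atz("scene",*b,.07)); print(k,a,b,*H[k],"tri",tri(a,b))
for i in(0,1): d=H["far"][i]-H["near"][i]; print("sep",np.linalg.norm(d),np.degrees(np.arctan2(d[1],d[0])))
for k,p,q in(("drift",(208.3,299.8),(456.7,322.7)),("pin",(211,255.3),(417.4,347.9))):
    print(k,"top",atz("top",*p,.112),atz("scene",*q,.112),tri(p,q))
# block corners, top mosaic (px 4x + 170,240) -> top face z=.062
for m in((135,18),(246,22),(238,373),(118,371)):
    print(atz("top",170+m[0]/4-.4,240+m[1]/4-.4,.062))
g=cv2.cvtColor(C["top"]["pixels"],cv2.COLOR_RGB2GRAY)
print(g[275:288,351:367])
E
```

```text
top cam [ 0.5094 -0.0155  1.3123]
scene cam [1.1146 0.6502 0.7642]
near [358.6423 281.1007] [317.3576 265.6063] [ 0.5216 -0.0782  0.07  ] [ 0.5251 -0.0745  0.07  ] tri [ 0.5217 -0.0785  0.0661]
far [350.5025 233.9006] [282.0867 290.1973] [ 0.6299 -0.0587  0.07  ] [ 0.6324 -0.0551  0.07  ] tri [ 0.6301 -0.0587  0.0665]
sep 0.11000514493363364 10.234847581795123
sep 0.1090069605607367 10.258732428106132
drift top [0.476  0.2558 0.112 ] [0.4773 0.2537 0.112 ] [0.4768 0.2547 0.1125]
pin top [0.5745 0.2525 0.112 ] [0.5765 0.2517 0.112 ] [0.5752 0.2519 0.1114]
[0.6031 0.2822 0.062 ]
[0.6015 0.2176 0.062 ]
[0.3998 0.2172 0.062 ]
[0.4    0.2861 0.062 ]
[[168 168 167 169 169 170 170 171 173 168 172 173 170 172 171 171]
 [170 170 172 170 170 170 171 172 171 170 171 152 166 171 171 173]
 [170 169 173 171 171 171 155 124 116 135 160 168 170 172 171 171]
 [173 172 171 172 161 112  94  92  71  57  82 148 170 170 172 172]
 [171 171 168 170 126  81  84  77  48  36  41  91 160 173 174 172]
 [170 169 170 162  92  64 121  74  39  36  33  62 152 171 173 171]
 [171 171 170 157  87  77 112  68  38  35  33  39 148 169 170 172]
 [170 170 170 159  94  69 112  68  34  36  36  42 147 171 174 171]
 [170 171 169 168 105  60  75  68  45  38  37  79 157 173 176 177]
 [172 172 169 173 158  96  69 113  86  45  72 145 170 174 174 171]
 [174 173 172 174 171 158 127 107 119 123 145 168 173 174 173 174]
 [172 172 171 170 173 171 169 167 171 169 172 173 173 171 171 169]
 [171 173 173 174 173 173 172 173 171 169 169 169 169 169 168 168]]
```

```bash
python3 -m creep '{"xyz":[[0,0,0],[0,0,0],[0,0,0],[0,0,0]],"angular":[[0,0,-0.95],[0,0,-0.95],[0,0,-0.95],[0,0,-0.95]],"grip":[1,1,1,1]}' 60
python3 - <<'E'
from h import *
from station import sensors
s=sensors.state(); np.set_printoptions(precision=4,suppress=True); print(s["eef_rot"],s["eef_pos"])
g=cv2.cvtColor(C["top"]["pixels"],cv2.COLOR_RGB2GRAY); print(g[228:241,343:359])
E
```

```text
clock: 0.5
eef_pos: [0.231, 0.4705, 0.2294]
eef_rot: [[-1.0, -0.015, -0.003], [-0.015, 1.0, -0.003], [0.003, -0.003, -1.0]]
wrist_force: [-0.5, 0.5, 1.2]
finger_gap: 0.0851
[[-0.9999 -0.0149 -0.0028]
 [-0.0149  0.9999 -0.0034]
 [ 0.0028 -0.0033 -1.    ]] [0.231  0.4705 0.2294]
[[166 167 166 167 166 164 165 166 164 166 166 166 165 167 167 166]
 [167 165 164 165 164 166 164 155 163 166 167 166 167 167 166 167]
 [165 167 169 169 167 151 123 112 119 131 157 168 169 171 171 169]
 [170 169 169 169 148 106  86  87  82  70 108 151 170 169 171 171]
 [168 170 169 157  99  69  84  91  61  35  46 117 164 170 171 171]
 [169 168 169 160  82  74 123  76  38  35  32  70 152 166 168 165]
 [173 173 171 152  77  75 103  59  34  38  37  47 147 168 167 168]
 [172 169 171 145  76  67  99  58  33  33  36  51 147 166 165 163]
 [170 168 169 166  97  59 113  67  37  35  35 101 154 164 163 166]
 [168 165 168 167 149 102  80 106  65  37  74 148 164 165 164 165]
 [164 165 165 166 163 160 142 126 138 145 155 164 163 164 165 165]
 [167 165 164 168 168 166 164 162 164 165 168 168 169 172 170 170]
 [168 168 169 169 170 170 170 171 171 172 171 170 171 168 172 170]]
```

```bash
python3 -m creep '{"xyz":[[-0.9,-0.8,0],[-0.9,-0.8,0],[-0.9,-0.8,0],[-0.9,-0.8,0],[-0.9,-0.8,0]],"angular":[[0,0,0],[0,0,0],[0,0,0],[0,0,0],[0,0,0]],"grip":[1,1,1,1,1]}' ; python3 -m creep '{"xyz":[[-0.9,-0.8,0],[-0.9,-0.8,0],[-0.9,-0.8,0],[-0.9,-0.8,0]],"angular":[[0,0,-0.1],[0,0,0],[0,0,0],[0,0,0]],"grip":[1,1,1,1]}'
```

```text
clock: 1.0
eef_pos: [0.3692, 0.3509, 0.2277]
eef_rot: [[-1.0, -0.026, -0.006], [-0.026, 1.0, -0.005], [0.006, -0.005, -1.0]]
wrist_force: [0.5, -0.2, -0.7]
finger_gap: 0.0855
clock: 1.4
eef_pos: [0.4841, 0.254, 0.2264]
eef_rot: [[-0.999, -0.039, -0.008], [-0.039, 0.999, -0.006], [0.008, -0.005, -1.0]]
wrist_force: [0.6, 1.9, -0.3]
finger_gap: 0.0858
```

```bash
cat > go.py <<'E'
import sys, numpy as np
from scipy.spatial.transform import Rotation as Rn
from station import sensors
def show(gx,gy,gz,yaw=0.):
    s=sensors.state(); R=np.array(s["eef_rot"]); p=np.array(s["eef_pos"])
    G=Rn.from_euler("z",yaw).as_matrix()@np.diag([-1.,1,-1])
    print("clk",s["clock"],"p",p.round(4),"units xyz",(R.T@(np.array([gx,gy,gz])-p)/.03).round(3),
      "ang",(Rn.from_matrix(R.T@G).as_rotvec()/.12).round(3),"F",np.round(s["wrist_force"],1),"M",np.round(s["torque"],2),"gap",round(float(s["finger_gap"]),4))
show(*map(float,sys.argv[1:]))
E
python3 -m creep '{"xyz":[[0.2,0,0.2],[0,0,0]],"angular":[[-0.05,-0.07,0.32],[0,0,0]],"grip":[1,1]}' >/dev/null; python3 go.py .4765 .255 .076
```

```text
clk 1.6 p [0.4808 0.2503 0.219 ] units xyz [0.139 0.157 4.767] ang [-0.003 -0.009 -0.049] F [-0.8 -0.6  0.3] M [ 0.02  0.06 -0.01] gap 0.0854
```

```bash
python3 -m creep '{"xyz":[[0.14,0.16,0.7],[0,0,0.7],[0,0,0.5],[0,0,0]],"angular":[[0,0,-0.05],[0,0,0],[0,0,0],[0,0,0]],"grip":[1,1,1,1]}' >/dev/null; python3 go.py .4765 .255 .076
```

```text
clk 2.0 p [0.4762 0.2563 0.161 ] units xyz [-0.013 -0.043  2.833] ang [-0.005 -0.007  0.047] F [-0.2  1.3  0. ] M [0.   0.02 0.02] gap 0.0855
```

```bash
python3 -m creep '{"xyz":[[0,-0.04,0.7],[0,0,0.7],[0,0,0.7],[0,0,0.5],[0,0,0.2]],"angular":[[0,0,0.05],[0,0,0],[0,0,0],[0,0,0],[0,0,0]],"grip":[1,1,1,1,1]}' >/dev/null; python3 go.py .4765 .255 .076
python3 - <<'E'
from h import *
from station import imaging
a=imaging.snapshot("top")["pixels"][:,:,::-1]; b=imaging.snapshot("scene")["pixels"][:,:,::-1]
f=lambda im,u,v:cv2.resize(im[v:v+120,u:u+120],(400,400),interpolation=cv2.INTER_CUBIC)
cv2.imwrite("pics/g1.png",np.hstack([f(a,150,220),f(b,380,280)]))
E
```

```text
clk 2.5 p [0.4782 0.2576 0.0797] units xyz [ 0.059 -0.087  0.123] ang [0.01  0.052 0.049] F [-0.6  0.6  0. ] M [ 0.05  0.01 -0.  ] gap 0.085
```

View pics/g1.png

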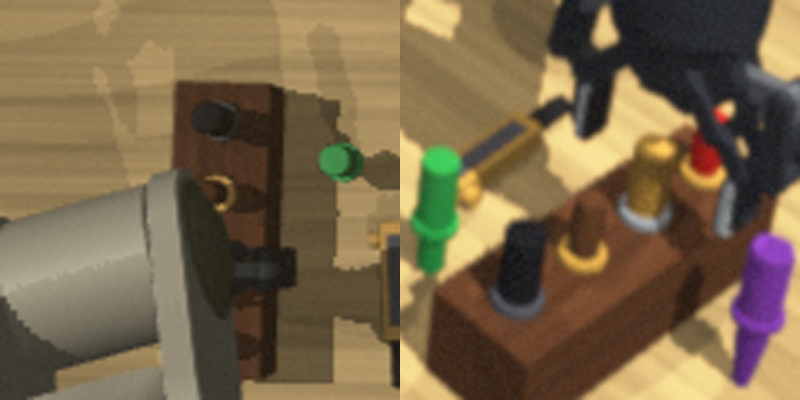

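Brass drift stands between the open jaws, with scene fingers at about (590,105) and (735,190) and the handle at (655,150). The neighbours are clear. I'll close on it.

```bash
python3 -m creep '{"xyz":[[0.06,-0.09,0.12],[0,0,0]],"angular":[[0,0.05,0.05],[0,0,0]],"grip":[1,0.5]}' 60 >/dev/null; python3 go.py .4765 .255 .076;  python3 -m creep '{"xyz":[[0,0,0],[0,0,0],[0,0,0],[0,0,0],[0,0,0]],"angular":[[0,0,0],[0,0,0],[0,0,0],[0,0,0],[0,0,0]],"grip":[0,0,0,0,0]}' 60 >/dev/null; python3 go.py .4765 .255 .076
```

```text
clk 2.8 p [0.4773 0.2552 0.0782] units xyz [ 0.028 -0.006  0.074] ang [ 0.016  0.024 -0.001] F [-0.  -0.3  0.2] M [-0.01  0.02  0.03] gap 0.0732
clk 3.3 p [0.4781 0.2548 0.08  ] units xyz [0.055 0.007 0.134] ang [0.013 0.044 0.001] F [-0.5 -2.1 -0.7] M [-0.07  0.01 -0.03] gap 0.0205
```

```bash
python3 -m creep '{"xyz":[[0,0,-0.2],[0,0,-0.5],[0,0,-0.9],[0,0,-0.9],[0,0,-0.9]],"angular":[[0,0,0],[0,0.04,0],[0,0,0],[0,0,0],[0,0,0]],"grip":[0,0,0,0,0]}' 60 >/dev/null; python3 go.py .5215 -.0820 .195;  python3 -m creep '{"xyz":[[0,0,-0.6],[0,0,0]],"angular":[[0,0,0],[0,0,0]],"grip":[0,0]}' >/dev/null; python3 go.py .5215 -.0820 .195
```

```text
clk 3.8 p [0.4758 0.2545 0.1821] units xyz [ -1.521 -11.215  -0.447] ang [ 0.003 -0.076 -0.001] F [-1.  -0.6 -2. ] M [ 0.02 -0.02  0.03] gap 0.0201
clk 4.0 p [0.4769 0.2552 0.2047] units xyz [ -1.484 -11.241   0.287] ang [ 0.023 -0.024  0.001] F [ 0.3 -0.5 -2. ] M [0.05 0.03 0.03] gap 0.0202
```

```bash
python3 -m creep '{"xyz":[[-0.14,-0.6,0],[-0.14,-1,0],[-0.14,-1,0],[-0.14,-1,0],[-0.14,-1,0]],"angular":[[0,0,0],[0,0,0],[0,0,0],[0,0,0],[0,0,0]],"grip":[0,0,0,0,0]}' >/dev/null; python3 -m creep '{"xyz":[[-0.14,-1,0],[-0.14,-1,0],[-0.14,-1,0],[-0.14,-1,0],[-0.14,-0.8,0]],"angular":[[0,0,0],[0,0,0],[0,0,0],[0,0,0],[0,0,0]],"grip":[0,0,0,0,0]}'>/dev/null; python3 go.py .5215 -.0820 .173
```

```text
clk 5.0 p [ 0.5159 -0.0332  0.1924] units xyz [-0.187 -1.631  0.633] ang [ 0.06  -0.14   0.051] F [ 0.5  0.  -2.4] M [ 0.03 -0.04 -0.05] gap 0.0206
```

```bash
python3 -m creep '{"xyz":[[-0.1,-0.7,0.2],[-0.08,-0.6,0.3],[0,-0.3,0.2],[0,0,0]],"angular":[[0.06,-0.14,0.05],[0,0,0],[0,0,0],[0,0,0]],"grip":[0,0,0,0]}' >/dev/null; python3 go.py .5215 -.0820 .155
python3 - <<'E'
from h import *
from station import imaging
a=imaging.snapshot("top")["pixels"][:,:,::-1]; b=imaging.snapshot("scene")["pixels"][:,:,::-1]
f=lambda im,u,v,w:cv2.resize(im[v:v+w,u:u+w],(400,400),interpolation=cv2.INTER_CUBIC)
cv2.imwrite("pics/p1.png",np.hstack([f(a,310,230,100),f(b,270,200,100)]))
E
```

```text
clk 5.4 p [ 0.52   -0.0849  0.1661] units xyz [-0.051  0.096  0.37 ] ang [ 0.021 -0.04  -0.034] F [-0.   0.4 -2.4] M [ 0.01 -0.04  0.01] gap 0.0205
```

View pics/p1.png

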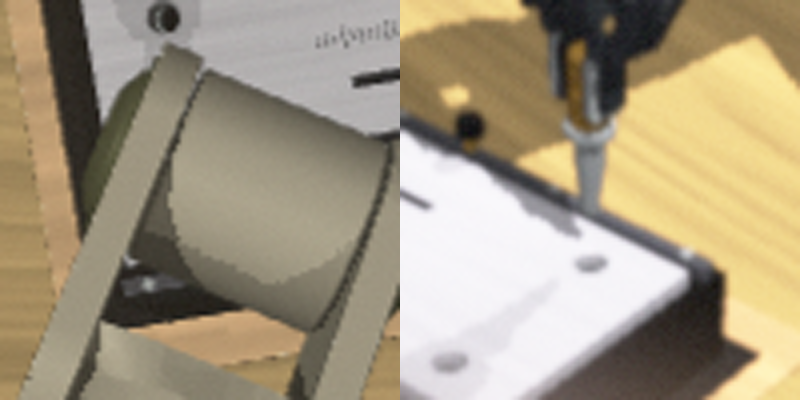

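The top view of the near hole is hidden by the arm. The scene view shows the drift's tip at about (317,253), above the near hole at (317.4,265.6). I'll measure the axis in the scene image at sub-pixel.

Run:
```python
from h import *
from station import imaging, sensors
np.set_printoptions(precision=2,suppress=True,linewidth=160)
im=imaging.snapshot("scene")["pixels"]; s=sensors.state(); R=np.array(s["eef_rot"]); p=np.array(s["eef_pos"])
cv2.imwrite("sc.png",im[:,:,::-1]); C["scene"]["pixels"]=im
print("near now",dark("scene",317.4,265.6,6),"far",dark("scene",282.1,290.2,6))
g=cv2.cvtColor(im,cv2.COLOR_RGB2GRAY); print(g[232:256,306:330])
for L in(0.018,0.0,): print("pred collar/tip",proj("scene",p+R[:,2]*.018),proj("scene",p+R[:,2]*.036),proj("scene",p+R[:,2]*.068))
N=np.array([.5216,-.0782,.07]); print("pred hole",proj("scene",N),"+1mm x",proj("scene",N+[.001,0,0])-proj("scene",N),"+1mm y",proj("scene",N+[0,.001,0])-proj("scene",N),"+1mm z",proj("scene",N+[0,0,.001])-proj("scene",N))
```

```text
near now [317.38 265.6 ] far [282.08 290.38]
[[123 122 121 120 127 142 158 157 139 117 102  99 104 117 140 162 173 182 202 214 216 209 204 204]
 [128 126 122 119 118 126 142 157 154 146 138 127 147 155 168 174 170 178 207 219 219 217 212 206]
 [132 129 127 123 126 128 134 142 147 150 151 141 160 166 165 162 169 183 207 219 220 221 217 213]
 [132 136 144 147 154 170 166 142 132 136 139 140 143 148 144 157 187 196 206 211 214 219 219 219]
 [153 166 186 190 194 207 195 156 120 115 119 118 123 125 129 162 202 212 209 207 211 215 218 219]
 [199 207 216 220 217 216 204 159 115 100 102 104 104 111 130 171 212 218 215 209 207 208 210 217]
 [221 225 224 225 222 219 206 159 114  98 107 116 120 129 140 173 212 220 219 214 212 207 205 209]
 [223 225 226 225 225 221 210 166 116 105 120 135 140 141 151 172 205 217 218 219 218 214 208 208]
 [218 222 224 226 226 224 214 167 122 116 130 138 141 143 147 170 204 213 217 216 220 219 217 211]
 [214 217 219 222 226 225 218 181 132 120 131 137 141 142 150 173 200 212 212 216 218 218 219 219]
 [212 213 214 217 222 223 221 198 140 119 129 137 138 142 156 181
[... 836 characters left out ...]
121 102  81  72  81  90  99 106 120 132 135 147 175 200 211 219 221 224 221 220 220 218]
 [150 146 145 134 121 105  95 100  94  99 115 127 129 130 145 163 186 202 211 219 220 223 222 220]
 [154 152 152 150 146 137 140 155 138 115 109 109 113 116 116 126 145 164 186 200 215 218 220 221]
 [168 157 153 153 148 153 175 210 207 175 140 112  99  95 101 108 115 128 141 164 187 204 214 220]
 [219 183 157 153 152 152 175 213 231 228 208 177 137 107  92  92 102 107 114 128 141 164 187 205]]
pred collar/tip [316.2  231.82] [316.24 239.04] [316.31 251.56]
pred collar/tip [316.2  231.82] [316.24 239.04] [316.31 251.56]
pred hole [317.54 264.19] +1mm x [-0.36  0.18] +1mm y [0.29 0.22] +1mm z [-0.   -0.38]
```

```bash
python3 -m creep '{"xyz":[[-0.11,0.14,0.3],[0,0,0.3],[0,0,0.1]],"angular":[[0.02,-0.04,-0.03],[0,0,0],[0,0,0]],"grip":[0,0,0]}' >/dev/null; python3 go.py .5235 -.0800 .143
cat > look.py <<'E'
from h import *
import sys
from station import imaging, sensors
np.set_printoptions(precision=2,suppress=True,linewidth=160)
im=imaging.snapshot("scene")["pixels"]; s=sensors.state(); R=np.array(s["eef_rot"]); p=np.array(s["eef_pos"])
print("p",(p*1e3).round(1),"tip pred px",proj("scene",p+R[:,2]*.068),"tip mm",((p+R[:,2]*.068)*1e3).round(1))
u,v,w,out=int(sys.argv[1]),int(sys.argv[2]),int(sys.argv[3]),sys.argv[4]
c=im[v:v+w*3//4,u:u+w,::-1]; k=600//w
c=cv2.resize(c,None,fx=k,fy=k,interpolation=cv2.INTER_CUBIC); cv2.imwrite(out,c)
E
python3 look.py 290 230 60 pics/p2.png
```

```text
clk 5.85 p [ 0.5247 -0.0773  0.146 ] units xyz [ 0.04  -0.091  0.099] ang [-0.01   0.04   0.036] F [-0.1  0.2 -1.8] M [0.03 0.05 0.04] gap 0.0208
p [524.6 -77.3 145.8] tip pred px [316.62 262.01] tip mm [524.8 -77.3  77.8]
```

View pics/p2.png

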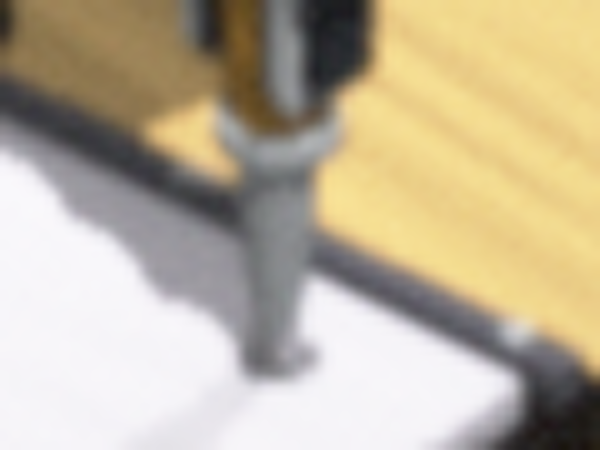

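The tip, at about crop (271,345), stands just above the near hole at crop (279,361), slightly to its -y/+x side as intended. I'll descend gently by feel.

```bash
python3 -m creep '{"xyz":[[0.04,-0.09,0.05],[0,0,0.03]],"angular":[[0,0.04,0.04],[0,0,0]],"grip":[0,0]}' >/dev/null; python3 go.py .5235 -.0800 .135;python3 -m creep '{"xyz":[[0,0,0.07],[0,0,0.07]],"angular":[[0,0,0],[0,0,0]],"grip":[0,0]}' >/dev/null; python3 go.py .5235 -.0800 .135; python3 -m creep '{"xyz":[[0,0,0.07],[0,0,0.07]],"angular":[[0,0,0],[0,0,0]],"grip":[0,0]}' >/dev/null; python3 go.py .5235 -.0800 .135
```

```text
clk 6.1 p [ 0.5233 -0.0799  0.1432] units xyz [-0.006 -0.003  0.274] ang [-0.008 -0.007 -0.005] F [-0.3 -0.7 -2.6] M [0.08 0.01 0.03] gap 0.0202
clk 6.3 p [ 0.5235 -0.0802  0.1391] units xyz [0.001 0.007 0.137] ang [-0.011 -0.001 -0.008] F [ 0.5  0.  -1.5] M [-0.02 -0.05 -0.03] gap 0.0204
clk 6.5 p [ 0.5235 -0.0803  0.1347] units xyz [ 0.002  0.01  -0.011] ang [-0.012  0.001 -0.009] F [ 0.4 -0.3 -1.8] M [0.02 0.04 0.03] gap 0.0205
```

```bash
python3 -m creep '{"xyz":[[0,0,0.07],[0,0,0.04]],"angular":[[0,0,0],[0,0,0]],"grip":[0,0]}' >/dev/null; python3 go.py .5235 -.0800 .125; python3 -m creep '{"xyz":[[0,0,0.05],[0,0,0.04]],"angular":[[0,0,0],[0,0,0]],"grip":[0,0]}' >/dev/null; python3 go.py .5235 -.0800 .125;  python3 -m creep '{"xyz":[[0,0,0.04],[0,0,0.03]],"angular":[[0,0,0],[0,0,0]],"grip":[0,0]}' >/dev/null; python3 go.py .5235 -.0800 .125
```

```text
clk 6.7 p [ 0.5235 -0.0803  0.1309] units xyz [0.001 0.011 0.198] ang [-0.011  0.    -0.01 ] F [ 0.4  0.6 -1.9] M [ 0.    0.01 -0.03] gap 0.0205
clk 6.9 p [ 0.5235 -0.0803  0.128 ] units xyz [0.001 0.011 0.101] ang [-0.011  0.001 -0.01 ] F [-0.8 -0.6 -2.1] M [0.01 0.01 0.02] gap 0.0204
clk 7.1 p [ 0.5236 -0.0804  0.1258] units xyz [0.003 0.013 0.026] ang [-0.013  0.002 -0.009] F [ 0.3 -0.5 -1.6] M [-0.11 -0.05  0.04] gap 0.0204
```

```bash
python3 -m creep '{"xyz":[[0,0,0.05],[0,0,0.05]],"angular":[[0,0,0],[0,0,0]],"grip":[0,0]}' >/dev/null; python3 go.py .5235 -.0800 .11; python3 -m creep '{"xyz":[[0,0,0.05],[0,0,0.05]],"angular":[[0,0,0],[0,0,0]],"grip":[0,0]}' >/dev/null; python3 go.py .5235 -.0800 .11;  python3 -m creep '{"xyz":[[0,0,0.05],[0,0,0.04]],"angular":[[0,0,0],[0,0,0]],"grip":[0,0]}' >/dev/null; python3 go.py .5235 -.0800 .11
```

```text
clk 7.3 p [ 0.5238 -0.0806  0.1228] units xyz [0.011 0.022 0.426] ang [-0.018  0.007 -0.009] F [-0.6 -1.4 -0.4] M [-0.25  0.01 -0.02] gap 0.0201
clk 7.5 p [ 0.524  -0.0809  0.1197] units xyz [0.018 0.032 0.324] ang [-0.024  0.013 -0.009] F [ 0.3 -0.9 -0.8] M [-0.27 -0.05 -0.01] gap 0.0203
clk 7.7 p [ 0.5243 -0.0811  0.1173] units xyz [0.029 0.036 0.245] ang [-0.026  0.021 -0.009] F [-0.   0.5  4. ] M [-0.12  0.12 -0.02] gap 0.0205
```

```bash
python3 -m creep '{"xyz":[[0,0,0.04],[0,0,0.04]],"angular":[[0,0,0],[0,0,0]],"grip":[0,0]}' >/dev/null; python3 go.py .5235 -.0800 .086; python3 -m creep '{"xyz":[[0,0,0.04],[0,0,0.04]],"angular":[[0,0,0],[0,0,0]],"grip":[0,0]}' >/dev/null; python3 go.py .5235 -.0800 .086
```

```text
clk 7.9 p [ 0.5247 -0.0813  0.1156] units xyz [0.042 0.046 0.986] ang [-0.033  0.03  -0.007] F [-1.3 -0.7  4.4] M [-0.32  0.29  0.01] gap 0.0204
clk 8.1 p [ 0.5248 -0.0815  0.1135] units xyz [0.046 0.055 0.916] ang [-0.039  0.035 -0.006] F [-2.1 -2.4  5.1] M [-0.38  0.35  0.02] gap 0.0205
```

```bash
python3 -m creep '{"xyz":[[0,0,0.04],[0,0,0.04]],"angular":[[0,0,0],[0,0,0]],"grip":[0,0]}' >/dev/null; python3 go.py .5235 -.0800 .086; python3 -m creep '{"xyz":[[0,0,0.04],[0,0,0.04]],"angular":[[0,0,0],[0,0,0]],"grip":[0,0]}' >/dev/null; python3 go.py .5235 -.0800 .086
```

```text
clk 8.3 p [ 0.5248 -0.0818  0.1111] units xyz [0.048 0.065 0.837] ang [-0.044  0.036 -0.005] F [-1.  -2.7  5.6] M [-0.44  0.37 -0.07] gap 0.0203
clk 8.5 p [ 0.5248 -0.0822  0.1087] units xyz [0.047 0.077 0.755] ang [-0.049  0.036 -0.005] F [-1.7 -2.6  5.2] M [-0.47  0.4  -0.03] gap 0.0204
```

```bash
python3 -m creep '{"xyz":[[0,0,0.05],[0,0,0.05],[0,0,0.05]],"angular":[[-0.02,0.02,0],[0,0,0],[0,0,0]],"grip":[0,0,0]}' >/dev/null; python3 go.py .5248 -.0822 .088; python3 -m creep '{"xyz":[[0,0,0.05],[0,0,0.05],[0,0,0.05]],"angular":[[0,0,0],[0,0,0],[0,0,0]],"grip":[0,0,0]}' >/dev/null; python3 go.py .5248 -.0822 .088
```

```text
clk 8.8 p [ 0.5249 -0.0829  0.1043] units xyz [0.006 0.025 0.542] ang [-0.041  0.019 -0.004] F [-1.4 -2.6  4.3] M [-0.51  0.4   0.03] gap 0.0204
clk 9.1 p [ 0.525  -0.0835  0.0996] units xyz [0.006 0.046 0.386] ang [-0.051  0.02  -0.003] F [-2.6 -2.8  5.4] M [-0.61  0.42 -0.01] gap 0.0206
```

```bash
python3 -m creep '{"xyz":[[0,0,0.05],[0,0,0.05]],"angular":[[0,0,0],[0,0,0]],"grip":[0,0]}' >/dev/null; python3 go.py .5248 -.0822 .088; python3 -m creep '{"xyz":[[0,0,0.05],[0,0,0.05]],"angular":[[0,0,0],[0,0,0]],"grip":[0,0]}' >/dev/null; python3 go.py .5248 -.0822 .088
```

```text
clk 9.3 p [ 0.525  -0.084   0.0966] units xyz [0.006 0.062 0.285] ang [-0.058  0.02  -0.002] F [-1.8 -3.2  6.1] M [-0.53  0.54  0.06] gap 0.0202
clk 9.5 p [ 0.5248 -0.0843  0.0933] units xyz [0.001 0.073 0.177] ang [-0.062  0.017 -0.003] F [-2.4 -2.5  4.5] M [-0.53  0.43  0.  ] gap 0.0204
```

```bash
python3 -m creep '{"xyz":[[0,0,0.04],[0,0,0.04]],"angular":[[-0.03,0.01,0],[0,0,0]],"grip":[0,0]}' >/dev/null; python3 go.py .5248 -.0843 .088; python3 -m creep '{"xyz":[[0,0,0.03],[0,0,0.03]],"angular":[[0,0,0],[0,0,0]],"grip":[0,0]}' >/dev/null; python3 go.py .5248 -.0843 .088;  python3 -m creep '{"xyz":[[0,0,0.025]],"angular":[[0,0,0]],"grip":[0]}' >/dev/null; python3 go.py .5248 -.0843 .088
```

```text
clk 9.7 p [ 0.5249 -0.0846  0.0907] units xyz [0.002 0.009 0.09 ] ang [-0.033  0.007 -0.002] F [-1.7 -2.5  4.7] M [-0.52  0.39 -0.06] gap 0.0206
clk 9.9 p [ 0.5248 -0.0846  0.0887] units xyz [0.001 0.01  0.022] ang [-0.033  0.006 -0.003] F [-1.6 -2.9  4.6] M [-0.58  0.46  0.  ] gap 0.0204
clk 10.0 p [ 0.5249 -0.0846  0.0879] units xyz [ 0.003  0.011 -0.002] ang [-0.033  0.007 -0.003] F [-4.2 -2.8 13.1] M [-0.42  0.71  0.  ] gap 0.0201
```

```bash
python3 -m creep '{"xyz":[[0,0,0.01]],"angular":[[0,0,0]],"grip":[0]}' >/dev/null; python3 go.py .5248 -.0843 .088; python3 look.py 260 220 80 pics/p3.png
```

```text
clk 10.1 p [ 0.5249 -0.0846  0.088 ] units xyz [ 0.003  0.012 -0.001] ang [-0.034  0.008 -0.002] F [-3.2 -1.6 10.2] M [-0.36  0.77  0.05] gap 0.0206
p [524.9 -84.6  88. ] tip pred px [314.44 281.65] tip mm [524.9 -84.9  20. ]
```

View pics/p3.png

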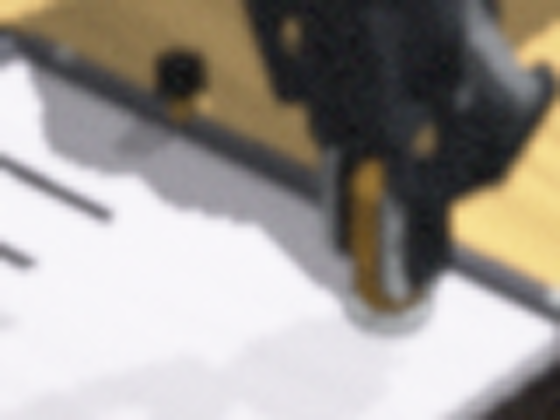

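The drift's collar lies on the bed at crop (388,312), at exactly the predicted height, with a stiff stop. I'll release and retreat upward.

```bash
python3 -m creep '{"xyz":[[0,0,0],[0,0,0],[0,0,0],[0,0,0]],"angular":[[0,0,0],[0,0,0],[0,0,0],[0,0,0]],"grip":[0.4,0.8,1,1]}' >/dev/null; python3 go.py .5249 -.0846 .19; python3 -m creep '{"xyz":[[0,0,-0.3],[0,0,-0.7],[0,0,-0.9],[0,0,-0.9],[0,0,-0.7]],"angular":[[0,0,0],[0,0,0],[0,0,0],[0,0,0],[0,0,0]],"grip":[1,1,1,1,1]}' >/dev/null; python3 go.py .5755 .252 .195
```

```text
clk 10.55 p [ 0.5244 -0.0831  0.0865] units xyz [-0.014 -0.053 -3.451] ang [-0.007 -0.005 -0.005] F [ 0.4 -0.1  0.9] M [0.   0.01 0.02] gap 0.0761
clk 11.05 p [ 0.5232 -0.0821  0.1944] units xyz [-1.7360e+00  1.1139e+01 -7.0000e-03] ang [ 0.018 -0.05  -0.006] F [ 0.5 -0.9 -0.6] M [-0.02  0.02 -0.05] gap 0.0857
```

```bash
python3 -m creep '{"xyz":[[-0.16,0.6,0],[-0.16,1,0],[-0.16,1,0],[-0.16,1,0],[-0.16,1,0]],"angular":[[0.02,-0.05,0],[0,0,0],[0,0,0],[0,0,0],[0,0,0]],"grip":[1,1,1,1,1]}' >/dev/null; python3 -m creep '{"xyz":[[-0.16,1,0],[-0.16,1,0],[-0.16,1,0],[-0.16,1,0],[-0.16,0.8,0]],"angular":[[0,0,0],[0,0,0],[0,0,0],[0,0,0],[0,0,0]],"grip":[1,1,1,1,1]}'>/dev/null; python3 go.py .5758 .2522 .14;python3 -m creep '{"xyz":[[-0.1,0.7,0],[0,0.5,0],[0,0.2,0],[0,0,0]],"angular":[[0,0,0],[0,0,0],[0,0,0],[0,0,0]],"grip":[1,1,1,1]}'>/dev/null; python3 go.py .5758 .2522 .14
python3 - <<'E'
from station import imaging
import cv2, numpy as np
a=imaging.snapshot("top")["pixels"]; cv2.imwrite("top2.png",a[:,:,::-1])
g=cv2.cvtColor(a,cv2.COLOR_RGB2GRAY); print(g[228:241,343:361]); print(a[270:290,350:375].sum(2)//3)
E
```

```text
clk 12.05 p [0.5748 0.2082 0.2054] units xyz [0.004 1.471 2.176] ang [-0.019  0.113 -0.05 ] F [-0.3 -0.6  0.3] M [-0.01 -0.01 -0.03] gap 0.0855
clk 12.45 p [0.5775 0.2547 0.2068] units xyz [ 0.089 -0.081  2.225] ang [-0.013  0.12  -0.021] F [0.7 0.7 0.6] M [0.01 0.03 0.05] gap 0.0852
[[177 175 175 175 176 172 173 172 173 172 172 173 173 175 173 174 174 172]
 [175 174 174 174 174 173 175 176 175 159 157 167 174 176 175 176 176 175]
 [174 176 175 176 178 175 173 159 129 101  88 102 138 168 176 177 178 176]
 [177 177 179 178 177 177 157 115  86  66  55  58  71 123 170 178 180 177]
 [178 175 178 176 177 178 131  85  56  36  34  38  45  83 158 176 179 176]
 [179 178 181 181 181 168 110  56  37  37  34  38  32  51 141 169 175 174]
 [181 181 180 181 181 165 101  47  35  37  36  34  37  38 136 168 175 174]
 [181 180 178 174 177 174 116  54  35  36  36  33  32  50 151 172 172 171]
 [177 179 177 174 176 175 150  82  37  36  33  33  36 106 162 171 175 172]
 [178 175 175 175 175 174 169 146  92  55  38  72  89 156 171 171 172 172]
 [176 173 175 174 174 175 174 170 168 159 157 166 166 173 174 174
[... 1561 characters left out ...]
73 126 136 135 138 134 131 131 102 100
  106 108 107 106 107 108 108]
 [107 106 106 106 106 106  86  85  78  94 125 134 131 135 133 104  87 104
  106 106 105 106 108 106 107]
 [107 105 105 107 106 105 104  90  85  76  86  87 109 101  87  90  90 103
  106 103 108 106 106 107 105]
 [106 105 105 107 104 106 105 107  99  93  88  92  95  92  93 102 103 103
  104 103 106 103 104 104 104]
 [106 105 106 106 107 104 106 104 106 102 101  99 100 103 101 105 103 103
  103 104 103 101 104 102 101]
 [105 107 105 102 104 104 104 105 104 103 103 103 104 103 104 103 159 170
  170 169 171 169 122 104 102]
 [104 104 104 106 105 103 105 105 103 104 103 103 104 101 101 100 161 177
  174 177 178 177 172 173 172]]
```

The bed is drawn in: the far hole in the top view is now fully dark at about (353,234), with no crescent. Now the pin.

```bash
python3 -m creep '{"xyz":[[0.09,-0.08,0.5],[0,0,0.7],[0,0,0.7],[0,0,0]],"angular":[[0,0.12,0],[0,0,0],[0,0,0],[0,0,0]],"grip":[1,1,1,1]}' >/dev/null; python3 go.py .5758 .2522 .076
python3 - <<'E'
from h import *
im=cv2.imread("top2.png")[:,:,::-1].copy(); a=dark("top",353,234,6,im); print(a,atz("top",*a,.07))
E
```

```text
clk 12.9 p [0.5744 0.2475 0.1458] units xyz [-0.053  0.163  2.326] ang [-0.021 -0.031 -0.059] F [ 0.8 -0.7 -0.4] M [-0.   -0.04 -0.01] gap 0.0851
[352.79635902 233.57874682] [ 0.63065635 -0.06397262  0.07      ]
```

```bash
python3 -m creep '{"xyz":[[-0.05,0.16,0.5],[0,0,0.6],[0,0,0.6],[0,0,0.3],[0,0,0]],"angular":[[-0.02,-0.03,-0.06],[0,0,0],[0,0,0],[0,0,0],[0,0,0]],"grip":[1,1,1,1,1]}' >/dev/null; python3 go.py .5758 .2522 .078; python3 look.py 370 290 100 pics/g2.png
```

```text
clk 13.4 p [0.5769 0.249  0.0857] units xyz [0.038 0.107 0.256] ang [-0.     0.003 -0.031] F [-0.4  0.   0.3] M [ 0.02 -0.01 -0.01] gap 0.0851
p [577.2 249.1  86.5] tip pred px [410.52 385.52] tip mm [577.3 249.1  18.5]
```

View pics/g2.png

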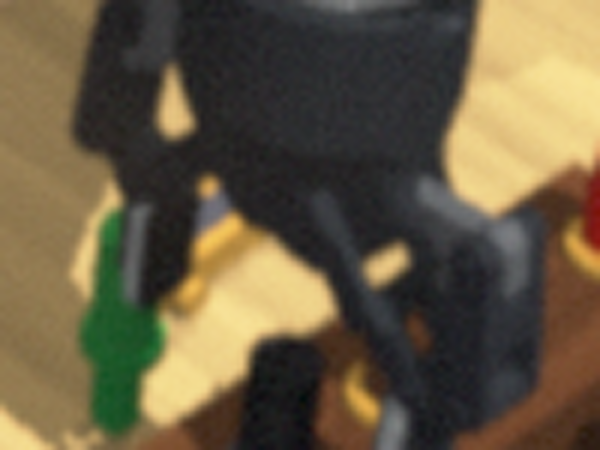

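The black pin's handle, at crop (285,360), stands between the open jaws at crop (140,280) and (400,420). The green look-alike is behind and clear.

```bash
python3 -m creep '{"xyz":[[0.04,0.11,0.24],[0,0,0]],"angular":[[0,0,-0.03],[0,0,0]],"grip":[1,0.5]}' 60 >/dev/null; python3 go.py .5758 .2522 .078;  python3 -m creep '{"xyz":[[0,0,0],[0,0,0],[0,0,0],[0,0,0],[0,0,0]],"angular":[[0,0,0],[0,0,0],[0,0,0],[0,0,0],[0,0,0]],"grip":[0,0,0,0,0]}' 60 >/dev/null; python3 go.py .5758 .2522 .078;python3 -m creep '{"xyz":[[0,0,-0.2],[0,0,-0.5],[0,0,-0.9],[0,0,-0.9],[0,0,-0.9]],"angular":[[0,0,0],[0,0,0],[0,0,0],[0,0,0],[0,0,0]],"grip":[0,0,0,0,0]}' 60 >/dev/null; python3 go.py .6328 -.0649 .195;  python3 -m creep '{"xyz":[[0,0,-0.6],[0,0,0]],"angular":[[0,0,0],[0,0,0]],"grip":[0,0]}' >/dev/null; python3 go.py .6328 -.0649 .195
```

```text
clk 13.65 p [0.5768 0.2525 0.0805] units xyz [ 0.033 -0.01   0.085] ang [ 0.007  0.032 -0.002] F [ 0.   0.2 -0.3] M [ 0.03 -0.01 -0.02] gap 0.0731
clk 14.15 p [0.5774 0.2529 0.0822] units xyz [ 0.053 -0.022  0.138] ang [0.011 0.053 0.002] F [ 0.3  0.  -1.6] M [ 0.01 -0.04  0.01] gap 0.0204
clk 14.65 p [0.5748 0.2522 0.1841] units xyz [ -1.934 -10.569  -0.36 ] ang [-0.007 -0.025 -0.   ] F [ 0.2  0.2 -1.1] M [-0.01 -0.02  0.05] gap 0.0203
clk 14.85 p [0.5759 0.2525 0.2075] units xyz [ -1.895 -10.579   0.416] ang [0.007 0.033 0.   ] F [-0.1 -0.2 -1.8] M [ 0.01 -0.04  0.02] gap 0.0203
```

```bash
python3 -m creep '{"xyz":[[-0.19,-0.6,0],[-0.19,-1,0],[-0.19,-1,0],[-0.19,-1,0],[-0.19,-1,0]],"angular":[[0,0.03,0],[0,0,0],[0,0,0],[0,0,0],[0,0,0]],"grip":[0,0,0,0,0]}' >/dev/null; python3 -m creep '{"xyz":[[-0.19,-1,0],[-0.19,-1,0],[-0.19,-1,0],[-0.19,-1,0],[-0.1,-0.5,0]],"angular":[[0,0,0],[0,0,0],[0,0,0],[0,0,0],[0,0,0]],"grip":[0,0,0,0,0]}'>/dev/null; python3 go.py .6328 -.0649 .15;python3 -m creep '{"xyz":[[-0.07,-0.6,0],[0,-0.5,0],[0,0,0]],"angular":[[0,0,0],[0,0,0],[0,0,0]],"grip":[0,0,0]}'>/dev/null; python3 go.py .6328 -.0649 .15
```

```text
clk 15.85 p [ 0.6283 -0.0283  0.1961] units xyz [-0.164 -1.225  1.532] ang [ 0.021 -0.116  0.038] F [-0.1 -0.4 -0.5] M [-0.02  0.01 -0.03] gap 0.0204
clk 16.15 p [ 0.6301 -0.0633  0.1934] units xyz [-0.116 -0.059  1.446] ang [ 0.033 -0.145  0.025] F [ 0.3  0.4 -0.6] M [ 0.01 -0.05  0.03] gap 0.0203
```

```bash
python3 -m creep '{"xyz":[[-0.11,-0.06,0.6],[0,0,0.5],[0,0,0.2],[0,0,0]],"angular":[[0.03,-0.14,0.03],[0,0,0],[0,0,0],[0,0,0]],"grip":[0,0,0,0]}' >/dev/null; python3 go.py .6328 -.0649 .132; python3 look.py 255 230 75 pics/p4.png
```

```text
clk 16.55 p [ 0.6329 -0.0615  0.1531] units xyz [ 0.004 -0.115  0.703] ang [ 0.014 -0.     0.013] F [ 0.3  0.4 -0.9] M [ 0.02 -0.02  0.06] gap 0.0204
p [633.1 -61.5 153.6] tip pred px [279.62 282.73] tip mm [633.1 -61.4  85.6]
```

View pics/p4.png

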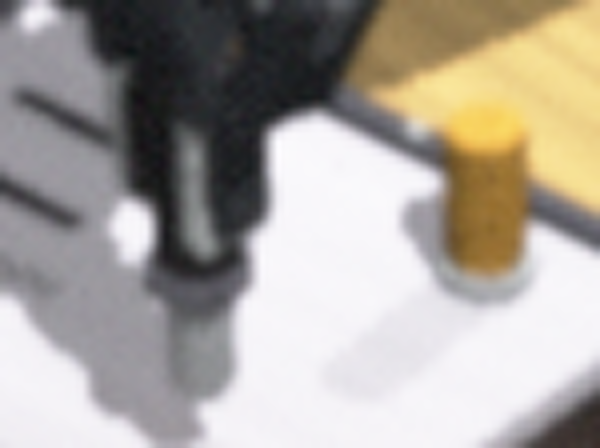

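The drift stands upright and flush at crop (485,265), and the pin hangs straight with its tip at crop (203,390). The far hole is just below the frame. I'll correct y and go down by feel.

```bash
python3 -m creep '{"xyz":[[0,-0.11,0.4],[0,0,0.3],[0,0,0]],"angular":[[0.01,0,0.01],[0,0,0],[0,0,0]],"grip":[0,0,0]}' >/dev/null; python3 go.py .6328 -.0649 .127; python3 -m creep '{"xyz":[[0,0,0.1],[0,0,0]],"angular":[[0,0,0],[0,0,0]],"grip":[0,0]}' >/dev/null; python3 go.py .6328 -.0649 .123
```

```text
clk 16.9 p [ 0.6336 -0.0645  0.1323] units xyz [ 0.028 -0.013  0.177] ang [-0.003  0.023  0.009] F [ 0.1  0.1 -0.5] M [-0.01  0.04  0.03] gap 0.0206
clk 17.1 p [ 0.6337 -0.0645  0.1291] units xyz [ 0.031 -0.012  0.203] ang [-0.002  0.023  0.008] F [ 0.8 -0.2 -0.7] M [-0.02  0.02 -0.01] gap 0.0203
```

```bash
python3 -m creep '{"xyz":[[0.03,-0.01,0.07],[0,0,0.05]],"angular":[[0,0.02,0],[0,0,0]],"grip":[0,0]}' >/dev/null; python3 go.py .6328 -.0649 .09; python3 -m creep '{"xyz":[[0,0,0.05],[0,0,0.05]],"angular":[[0,0,0],[0,0,0]],"grip":[0,0]}' >/dev/null; python3 go.py .6328 -.0649 .09; python3 -m creep '{"xyz":[[0,0,0.05],[0,0,0.05]],"angular":[[0,0,0],[0,0,0]],"grip":[0,0]}' >/dev/null; python3 go.py .6328 -.0649 .09
```

```text
clk 17.3 p [ 0.633  -0.065   0.1259] units xyz [0.009 0.004 1.195] ang [-0.005  0.01   0.008] F [-0.7 -0.5 -1.3] M [-0.    0.04 -0.03] gap 0.02
clk 17.5 p [ 0.6331 -0.065   0.1229] units xyz [0.012 0.005 1.095] ang [-0.006  0.014  0.007] F [-1.1 -0.6 -1.6] M [-0.03  0.03  0.06] gap 0.0205
clk 17.7 p [ 0.6332 -0.065   0.1197] units xyz [0.014 0.005 0.989] ang [-0.007  0.015  0.008] F [-1.2  0.2 -0.6] M [-0.03 -0.05  0.03] gap 0.0207
```

```bash
python3 -m creep '{"xyz":[[0,0,0.05],[0,0,0.05]],"angular":[[0,0,0],[0,0,0]],"grip":[0,0]}' >/dev/null; python3 go.py .6328 -.0649 .09; python3 -m creep '{"xyz":[[0,0,0.05],[0,0,0.05]],"angular":[[0,0,0],[0,0,0]],"grip":[0,0]}' >/dev/null; python3 go.py .6328 -.0649 .09; python3 -m creep '{"xyz":[[0,0,0.05],[0,0,0.05]],"angular":[[0,0,0],[0,0,0]],"grip":[0,0]}' >/dev/null; python3 go.py .6328 -.0649 .09
```

```text
clk 17.9 p [ 0.6332 -0.065   0.1164] units xyz [0.015 0.005 0.88 ] ang [-0.007  0.016  0.007] F [-0.4 -0.3 -2.2] M [-0.01  0.04  0.  ] gap 0.0203
clk 18.1 p [ 0.6332 -0.065   0.1131] units xyz [0.015 0.005 0.771] ang [-0.007  0.016  0.008] F [-0.3 -0.2 -0.6] M [-0.01  0.04 -0.01] gap 0.0205
clk 18.3 p [ 0.6332 -0.0651  0.1099] units xyz [0.014 0.006 0.662] ang [-0.008  0.015  0.008] F [-0.4 -0.7  0.3] M [-0.09  0.2   0.02] gap 0.0204
```

```bash
python3 -m creep '{"xyz":[[0,0,0.04],[0,0,0.04]],"angular":[[0,0,0],[0,0,0]],"grip":[0,0]}' >/dev/null; python3 go.py .6332 -.0651 .09; python3 -m creep '{"xyz":[[0,0,0.05],[0,0,0.05]],"angular":[[0,0,0],[0,0,0]],"grip":[0,0]}' >/dev/null; python3 go.py .6332 -.0651 .09
```

```text
clk 18.5 p [ 0.6329 -0.0653  0.1073] units xyz [-0.009  0.006  0.575] ang [-0.01   0.008  0.008] F [-0.4  0.1 -0.5] M [-0.09  0.16  0.02] gap 0.0203
clk 18.7 p [ 0.6329 -0.0653  0.104 ] units xyz [-0.01   0.007  0.467] ang [-0.01   0.007  0.008] F [-0.2  1.  -1.3] M [-0.04  0.21 -0.  ] gap 0.0205
```

```bash
python3 -m creep '{"xyz":[[0,0,0.05],[0,0,0.05]],"angular":[[0,0,0],[0,0,0]],"grip":[0,0]}' >/dev/null; python3 go.py .6332 -.0651 .09; python3 -m creep '{"xyz":[[0,0,0.05],[0,0,0.05]],"angular":[[0,0,0],[0,0,0]],"grip":[0,0]}' >/dev/null; python3 go.py .6332 -.0651 .09
```

```text
clk 18.9 p [ 0.6329 -0.0653  0.1007] units xyz [-0.011  0.008  0.358] ang [-0.011  0.007  0.008] F [ 0.2 -0.2 -1. ] M [-0.07  0.18 -0.01] gap 0.0204
clk 19.1 p [ 0.6328 -0.0654  0.0974] units xyz [-0.012  0.009  0.247] ang [-0.011  0.006  0.007] F [-0.1 -0.6  0. ] M [-0.1   0.18  0.08] gap 0.0201
```

```bash
python3 -m creep '{"xyz":[[0,0,0.05],[0,0,0.05]],"angular":[[0,0,0],[0,0,0]],"grip":[0,0]}' >/dev/null; python3 go.py .6332 -.0651 .09; python3 -m creep '{"xyz":[[0,0,0.04],[0,0,0.03]],"angular":[[0,0,0],[0,0,0]],"grip":[0,0]}' >/dev/null; python3 go.py .6332 -.0651 .09;  python3 -m creep '{"xyz":[[0,0,0.03]],"angular":[[0,0,0]],"grip":[0]}' >/dev/null; python3 go.py .6332 -.0651 .09
```

```text
clk 19.3 p [ 0.6328 -0.0654  0.0942] units xyz [-0.013  0.009  0.139] ang [-0.011  0.006  0.008] F [-0.6 -1.4 -1.2] M [-0.13  0.23  0.01] gap 0.0207
clk 19.5 p [ 0.6328 -0.0654  0.0918] units xyz [-0.014  0.009  0.059] ang [-0.011  0.005  0.007] F [-1.5 -1.  -1.1] M [-0.08  0.21 -0.02] gap 0.0204
clk 19.6 p [ 0.6328 -0.0654  0.0908] units xyz [-0.013  0.01   0.027] ang [-0.011  0.005  0.008] F [-0.3 -1.  -0.9] M [-0.09  0.24  0.02] gap 0.0204
```

```bash
python3 -m creep '{"xyz":[[0,0,0.02]],"angular":[[0,0,0]],"grip":[0]}' >/dev/null; python3 go.py .6332 -.0651 .09;  python3 -m creep '{"xyz":[[0,0,0.025]],"angular":[[0,0,0]],"grip":[0]}' >/dev/null; python3 go.py .6332 -.0651 .09
```

```text
clk 19.7 p [ 0.6328 -0.0654  0.0901] units xyz [-0.014  0.01   0.004] ang [-0.011  0.004  0.008] F [-1.7  0.1  3. ] M [-0.11  0.33 -0.04] gap 0.02
clk 19.8 p [ 0.6329 -0.0654  0.09  ] units xyz [-0.011  0.011  0.001] ang [-0.012  0.007  0.008] F [-4.7 -0.   9.1] M [ 0.04  0.76 -0.  ] gap 0.0204
```

It stops stiffly at the predicted height. I'll release, retreat and check.

```bash
python3 -m creep '{"xyz":[[0,0,0],[0,0,0],[0,0,0],[0,0,0]],"angular":[[0,0,0],[0,0,0],[0,0,0],[0,0,0]],"grip":[0.4,0.8,1,1]}' >/dev/null; python3 -m creep '{"xyz":[[0,0,-0.3],[0,0,-0.7],[0,0,-0.9],[0,0,-0.9],[0,0,-0.7]],"angular":[[0,0,0],[0,0,0],[0,0,0],[0,0,0],[0,0,0]],"grip":[1,1,1,1,1]}' >/dev/null;  python3 -m creep '{"xyz":[[0.5,0.8,0],[0.8,0.9,0],[0.8,0.9,0],[0.8,0.9,0],[0.8,0.9,0]],"angular":[[0,0,0],[0,0,0],[0,0,0],[0,0,0],[0,0,0]],"grip":[1,1,1,1,1]}' >/dev/null; python3 -m creep '{"xyz":[[0.8,0.8,0],[0.5,0.5,0],[0,0,0],[0,0,0]],"angular":[[0,0,0],[0,0,0],[0,0,0],[0,0,0]],"grip":[1,1,1,1]}'
python3 - <<'E'
from h import *
from station import imaging
a=imaging.snapshot("top")["pixels"][:,:,::-1]; b=imaging.snapshot("scene")["pixels"][:,:,::-1]
f=lambda im,u,v,w:cv2.resize(im[v:v+w,u:u+w],(400,400),interpolation=cv2.INTER_CUBIC)
cv2.imwrite("pics/end.png",np.hstack([f(a,320,210,100),f(b,250,215,100)]))
cv2.imwrite("top3.png",a); cv2.imwrite("scene3.png",b)
E
```

```text
clock: 21.6
eef_pos: [0.4786, 0.1112, 0.2073]
eef_rot: [[-1.0, 0.0, 0.015], [0.0, 1.0, -0.002], [-0.015, -0.002, -1.0]]
wrist_force: [0.1, 0.1, -0.1]
finger_gap: 0.0856
```

View pics/end.png

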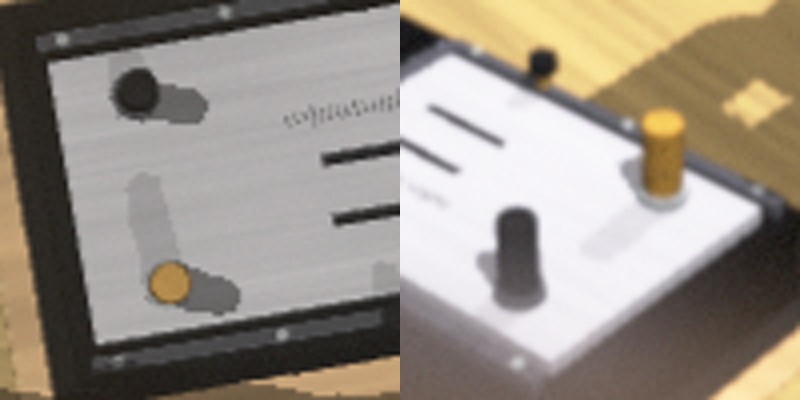

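Both stand upright with collars on the bed: pin at left crop (137,90), drift at (170,283). I'll do a numeric check of top heights and bystander shift before handing in.

Run:
```python
from h import *
for k,p,q in(("drift",(362.1,280.4),(315.6,245.1)),("pin",(353.8,232.1),(278.9,269.1))): print(k,tri(p,q).round(4),atz("top",*p,.12).round(4))
for n,boxes in(("scene",{"reel":(280,380,50,50),"red":(463,310,22,24),"wood":(428,338,16,24),"holder":(396,308,36,30)}),):
    o=C[n]["pixels"][:,:,::-1]; b=cv2.imread(n+"3.png")
    for k,(u,v,w,h) in boxes.items():
        r=cv2.matchTemplate(b[v-10:v+h+10,u-10:u+w+10],o[v:v+h,u:u+w].copy(),cv2.TM_CCOEFF_NORMED); _,m,_,l=cv2.minMaxLoc(r); print(k,"shift px",l[0]-10,l[1]-10,round(m,3))
```

```text
drift [ 0.5227 -0.0834  0.1174] [ 0.5227 -0.0833  0.12  ]
pin [ 0.6301 -0.0648  0.1162] [ 0.6291 -0.0642  0.12  ]
reel shift px 0 0 0.979
red shift px 0 0 0.99
wood shift px 0 0 0.98
holder shift px 0 0 0.998
```

```bash
python3 -c "
from station import job; print(job.close_job())"
```

```text
the job is handed in; nothing more can be done
None
```

I seated the brass drift in the near hole and the black register pin in the far hole, released both, and handed the job in at about 21.7 s of the 72 s. `close_job` gives no verdict, so the result rests on my own checks.

**Seating:** The drift went down in steps of about 1 to 3 mm. Wrist force stayed around 5 N during the draw-in and read at most about 13 N at the collar stop; the pin's stop read about 9 N. Both collars stopped stiffly within about 0.2 mm of the height I had worked out. After the drift was home, the far hole showed fully dark, with no crescent left.

**Final checks:**
- **Pose:** The last pictures show both tools upright, collars on the bed, and the gripper clear of them.
- **Bystanders:** The reel, the red and wooden punches and the type holder showed no shift in the scene image.

**Disagreements:**
- **Hole positions:** The two cameras differed by about 3 to 4 mm in x and y on where the holes lay, so I finished both insertions by feel.
- **Handle heights:** Triangulated handle tops came out at 117 and 116 mm against the expected 120 mm. The bed holes read about 4 mm low in the same way, so I take this as camera calibration error, not a seating fault.

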